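# Pop open the battery hatch of the bench multimeter

### The arm

A 6-joint arm with a two-finger parallel gripper is mounted at the origin on the work surface. World frame = base frame: x ahead of the robot, y to its left, z up, the work surface at z = 0. Lengths are in m, angles in degrees, forces in N, time in s.
With the tool pointing down it reaches from about 0.4 to 0.825 m from the base axis. Payload 7 kg.
Tool frame: the origin (TCP) lies midway between the tips of the shut fingers; the grasp point (between the pads) lies r.grasp_offset behind it (r.grasp_offset is the distance from the TCP to the grasp point, in m); x points along the fingers, z is the direction in which the jaws open and shut, and the axes are right-handed (so a half turn about x gives the same grasp; the last joint's range is limited). The gripper opens to 88 mm and grips with 3 to 60 N. Pads are 19 mm wide; open, the fingers measure 130 mm over their backs; the gripper's body (78 mm by 193 mm) begins 47 mm behind the grasp point.
Start: joints at [89.502, 20.546, 0.682, 0, -70.136, -16.507], TCP at [0.197, 0.645, 0.227] pointing down, gripper open.
Joint ranges: [-176.03, 176.03], [-82.01, 121.73], [-58.28, 71.71], [-173.87, 95.51], [-174.79, -0.11], [-173.66, 173.66]. Speed limits (degrees/s): [136.94, 136.94, 172.46, 180, 180, 180].

### API

Orientations are given as [roll, pitch, yaw] about the fixed x, y, z axes, in that order (R = Rz(yaw) Ry(pitch) Rx(roll)).
In Python, from plant import readout, vision, close_job, r gives the robot as it stands.
- The arm moves only by the shell command python3 -m handwheel 'ROWS' [OPENING] [FORCE]. ROWS is JSON, a list that holds one entry, the list of rows, each a list of 4 numbers: the shift along the world's x, y, z in units of 40 mm (1.0 is 40 mm), then the turn about the world's z in units of 5 degrees (1.0 is 5 degrees). In form: [[[tx, ty, tz, roll], ...]]. A call has 1 to 8 rows; each row shifts and turns the pose as measured when the row begins; what a row does not reach is not made up. A row lasts 1/10 s, in which the tool goes at most 50 mm and 8.59 degrees, less where a joint would pass 70% of its speed; a pose out of reach is approached as far as the arm can. A call is refused whole if a number of a shift passes 1 or a number of a turn 1, either way. A call with a gripper value outside its range is refused whole. OPENING is the finger opening in mm, from 0 to 87.6, set as the call begins (- or left out, the last holds). The fingers move at their own pace and stop on an object; FORCE is the grip in N (left out, the last holds). Time passes only in rows, so rows that do not move let the fingers close. It gives the time, the measured TCP pose, the force and the opening at its end, in the units of the state.
- readout.get_state(): the state, without advancing time (a new reading comes with each control period).
- vision.capture(name): name is "scene" or "top" or "wrist"; returns the picture (400x640x3 uint8, blue, green, red); there is no depth.
- vision.get_calibration(name): a dict with "intrinsics" (3x3 intrinsics, pixels), "dist" ([k1, k2, p1, p2, k3] as OpenCV has them; the pictures are not rectified), "pose" (4x4, takes a point from camera to world coordinates). Camera axes: x right, y up, looking along -z (the intrinsics and any distortion apply to the point x, -y, -z); pixel columns grow to the right and rows downward; lengths in m; the calibration is good to about 2 mm. A picture is of the moment at which its call begins: read the wrist's pose just before it. get_calibration takes no time and is no camera call; for the wrist camera it gives the pose at the moment of the call.
- close_job(): hands the job in, once; it reports no verdict.
The state is a dict: "time_s": time; "joints": joint angles; "qd": joint speeds; "joint_torque": joint torques, N m; "tcp_pos": TCP position; "eef_rot": TCP orientation; "contact_force": force on the tool from outside, world axes, zero at the start; "moment": the same for the moment, N m; "gripper_width": finger opening in m.
Only numpy, scipy, OpenCV 4.12 (cv2) and the standard library are available. Lean on these libraries where they do the work, as an engineer would, in place of code of your own. Each camera call takes 0.05 s, during which the arm holds its last target.

### The job

The bench multimeter's cells are due for a change: press the ribbed pad of its battery hatch - the wider of the two hatches on top - all the way down once with a fingertip, until the latch clicks, then take the finger away, let the hatch swing up and see that it stays wide open. Do not press it shut again, for a second press latches it. Leave the narrow fuse door closed, and do not shift or pick up the meter or anything standing on or around it.

Things in the scene. Friction and masses are not known exactly. Their poses are not given: they have to be found in the camera images.
- meter: Bench multimeter, light grey case 230 mm deep (x) x 240 wide (y) x 96 high on rubber feet, 2.6 kg, loose on the table; display, knob and sockets on its front (-x). Origin: centre of its underside, on the table; x points from front to back, y to the left seen from the front, z up. Two hatches lie flush in its top, side by side, hinged at the back.
- battery_hatch (a joint): Angle (rad) of the battery hatch, the wider one. 0 = latched shut, at the start; negative = pressed in; positive = open. Pressing the pad takes about 4 N over the whole travel; the latch clicks at -0.045 (2.7 mm down at the pad), a firm stop comes at -0.075 (4.5 mm). When the press is let up, a damped spring lifts it to its stop at 1.15 in 1 to 2 s. Pushed in again, it latches shut again.
- battery_hatch_hinge (a point): Middle of the battery hatch's hinge line, which runs along the meter's y; at (65, 45, 94) mm in the meter's frame. The plate, 75 mm (x) x 119 mm (y), 4 mm thick, reaches from here 75 mm towards the front; at the open stop its front edge stands about 68 mm above the meter's top.
- battery_hatch_pad (a point): Centre of the top face of the ribbed pressing pad on the battery hatch: dark raised pad 18 mm (x) x 44 mm (y), 5 mm proud of the hatch, centred 60 mm in front of the hinge and 15 mm behind the front edge; at (5, 45, 101) mm in the meter's frame while shut. Its axes turn with the hatch; shut, they are the meter's.
- battery_catch (a joint): Sideways place (m) of the small pin under the battery hatch that runs in the heart-shaped track of the latch, inside the case: near 0 while latched or open; a press that opens moves it to +0.003 to +0.007; when the hatch is pushed shut again it is at -0.005 to -0.002. Nothing to handle.
- fuse_door (a joint): Angle (rad) of the fuse door, the narrower hatch: plate 75 mm (x) x 61 mm (y), same latch and pad as the battery hatch, in the meter's frame from y = -95.5 to -34.5 mm. 0 = latched shut; to be left so.
- fuse_door_pad (a point): Centre of the top face of the fuse door's pad, same size as the other; at (5, -65, 101) mm in the meter's frame. Not to be pressed.
- tape_roll_mid (a point): Black roll of tape, ring 64 mm across, 38 mm hole, 19 mm high, lying on the meter's top in front of the fuse door; the point is its centre, half-way up. To be left.
- spool_mid (a point): Spool of solder with grey flanges, 54 mm across, 38 mm high, standing on the table to the meter's left; centre, half-way up. To be left.
- flux_bottle_mid (a point): White bottle with a black cap, 44 mm across, 100 mm high, standing on the table to the meter's left; centre, half-way up. To be left.
- power_bank_mid (a point): Dark grey power bank, 150 x 72 x 20 mm, lying on the table to the meter's right; centre, half-way up. To be left.

How it is judged (in metres and radians):
On the way, in this order (a step that is already met when the one before it is completed fails the run):
1. a finger presses the battery hatch down until the latch clicks (value of joint battery_hatch below -0.04 rad and contact force between the fingers and meter above 0.5 N).
2. the hatch has popped and stands wide open by itself, no finger on the meter (value of joint battery_hatch above 1 rad and contact force between each of the arm, the fingers and meter below 0.2 N), for 0.5 s.
At the end, for the whole second after the job is handed in: The battery hatch stands open by itself, at more than 1.0 rad of its 1.15 rad stop and at rest, after one press; the fuse door is latched shut (within 0.02 rad), and the meter and the four things on and around it are within 15 mm of where they were (value of joint battery_hatch above 1 rad and velocity of joint battery_hatch between -0.05 and 0.05 rad/s and value of joint fuse_door between -0.02 and 0.02 rad and not (distance of meter from where it was at the start of the episode above 0.015 m) and not (distance of tape_roll_mid from where it was at the start of the episode above 0.015 m) and not (distance of spool_mid from where it was at the start of the episode above 0.015 m) and not (distance of flux_bottle_mid from where it was at the start of the episode above 0.015 m) and not (distance of power_bank_mid from where it was at the start of the episode above 0.015 m)); the robot touches nothing.
It fails at once if the battery hatch is pressed shut again after it has popped (value of joint battery_hatch below -0.02 rad and value of joint battery_catch below -0.0012 m).
It fails at once if the fuse door is pressed in or opened (value of joint fuse_door below -0.025 rad or value of joint fuse_door above 0.05 rad).
It fails at once if the meter is shoved or lifted (more than 15 mm) (distance of meter from where it was at the start of the episode above 0.015 m).
It fails at once if the roll of tape, spool, bottle or power bank is pushed or picked up (more than 15 mm) (distance of any of tape_roll_mid, spool_mid, flux_bottle_mid, power_bank_mid from where it was at the start of the episode above 0.015 m).
It also fails if it takes over 32 s, if anything falls off the work surface, if the arm or the gripper's body presses on something with over 40 N, if the wrist force passes 120 N, or if a joint passes its speed limit or range.

## Working session

There is one attempt and no reset: what is moved stays moved. The work goes in short steps, Python scripts to look and compute and a shell command to move; the robot and the scene stay as the last step left them, time stands still between calls to the robot, and variables do not carry over. Pictures are saved under pics/ and viewed, and the job is handed in when it is done.

```bash
mkdir -p pics; ls
python3 - <<'E'
from plant import readout, vision, r
import cv2
for n in ("scene","top","wrist"):
    cv2.imwrite(f"pics/{n}0.png",vision.capture(n))
s=readout.get_state();print(s, r.grasp_offset)
for n in ("scene","top","wrist"):
    c=vision.get_calibration(n);print(n,c["intrinsics"],c["dist"],c["pose"])
E
```

```text
pics
{'time_s': 0.15, 'joints': array([ 8.95014591e+01,  2.05851152e+01,  6.46304922e-01, -1.26391850e-02,
       -7.01365537e+01, -1.65068876e+01]), 'qd': array([-0.00346817, -0.08826157,  0.12574334,  0.01138461,  0.0037002 ,
       -0.10046299]), 'joint_torque': array([-1.74876252e-03, -5.83276820e+01,  2.93289113e+01,  7.00110644e+00,
        8.76712758e-03, -1.10328792e-04]), 'tcp_pos': array([0.19734234, 0.64512787, 0.22581275]), 'eef_rot': array([  7.54766903,  89.92370478, -99.46206186]), 'contact_force': array([ 0.03387849, -1.14792377,  0.71961127]), 'moment': array([0.03542458, 0.00861847, 0.00444485]), 'gripper_width': 0.08761467764289196} 0.0188
scene [[376.06320446   0.         325.87640477]
 [  0.         376.06320446 195.86543841]
 [  0.           0.           1.        ]] [-0.05005703  0.          0.          0.          0.        ] [[-6.08497343e-01 -6.58306685e-01  4.43128978e-01  9.72266069e-01]
 [ 7.93555514e-01 -5.05346730e-01  3.38960660e-01  3.28060086e-01]
 [ 7.93712077e-04  5.57904105e-01  8.29905043e-01  8.62164338e-01]
 [ 0.00000000e+00  0.00000000e+00  0.
[... 192 characters left out ...]
        0.          0.        ] [[-0.05755215  0.97649966 -0.2076925   0.38288485]
 [-0.99833592 -0.05553725  0.01552427  0.02080363]
 [ 0.00362478  0.20824033  0.97807097  0.95448209]
 [ 0.          0.          0.          1.        ]]
wrist [[298.32695289   0.         312.92093482]
 [  0.         298.32695289 199.3948561 ]
 [  0.           0.           1.        ]] [-0.03337301  0.          0.          0.          0.        ] [[-2.93394925e-01  9.14345970e-01  2.79089351e-01  2.73992159e-01]
 [-9.55991255e-01 -2.80727431e-01 -8.52808865e-02  6.22991836e-01]
 [ 3.71801628e-04 -2.91827958e-01  9.56470755e-01  3.83890262e-01]
 [ 0.00000000e+00  0.00000000e+00  0.00000000e+00  1.00000000e+00]]
```

View pics/top0.png

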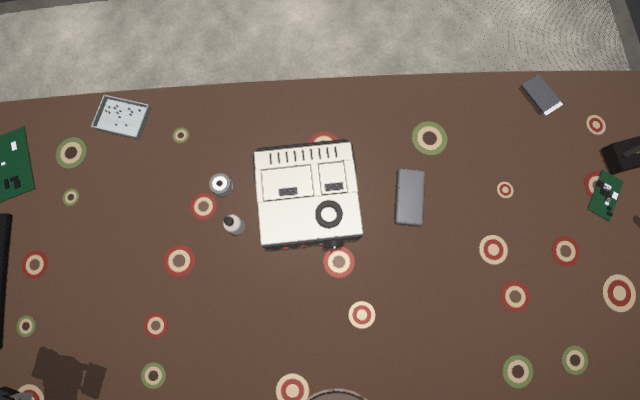

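View pics/scene0.png

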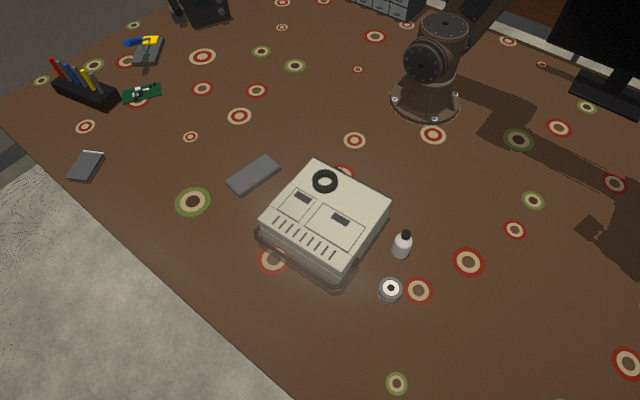

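View pics/wrist0.png

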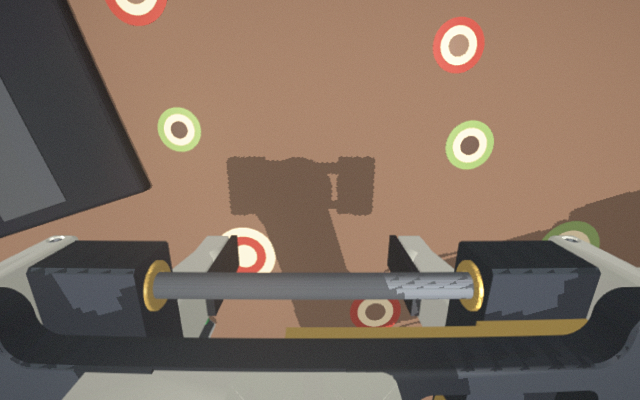

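The top view shows the meter at about (307,195). The battery hatch is its left door with a dark pad at about (288,191), the fuse pad is at (334,187) and the tape at (329,214). Next I'll locate both pads.

```bash
cat > h.py <<'E'
import numpy as np, cv2
from plant import readout, vision, r
def ray(n,px,c=None):
    c=c or vision.get_calibration(n)
    u=cv2.undistortPoints(np.array([[px]],float),np.array(c["intrinsics"]),np.array(c["dist"]))[0,0]
    P=np.array(c["pose"]); d=P[:3,:3]@np.array([u[0],-u[1],-1.]); return P[:3,3],d
def cast(n,px,z,c=None):
    o,d=ray(n,px,c); return o+d*(z-o[2])/d[2]
def tri(a,b):
    (o1,d1),(o2,d2)=a,b; d1=d1/np.linalg.norm(d1);d2=d2/np.linalg.norm(d2)
    A=np.stack([d1,-d2],1); t=np.linalg.lstsq(A,o2-o1,rcond=None)[0]
    p,q=o1+d1*t[0],o2+d2*t[1]; return (p+q)/2,np.linalg.norm(p-q)
def blobs(img,box,thr):
    x0,y0,x1,y1=box; g=cv2.cvtColor(img,cv2.COLOR_BGR2GRAY)[y0:y1,x0:x1]
    m=(g<thr).astype(np.uint8); k,l,st,ce=cv2.connectedComponentsWithStats(m)
    return [(ce[i]+[x0,y0],st[i]) for i in range(1,k) if st[i,4]>15]
E
python3 - <<'E'
from h import *
T=cv2.imread("pics/top0.png");S=cv2.imread("pics/scene0.png")
for n,I,b in(("top",T,(266,170,348,230)),("scene",S,(275,165,375,240))):
    for thr in (90,):
        for c,s in blobs(I,b,thr): print(n,thr,c,s,cast(n,c,.101))
cv2.imwrite("pics/z.png",np.hstack([cv2.resize(T[130:255,240:370],None,fx=3,fy=3),cv2.resize(S[150:275,255:395],None,fx=2.8,fy=3)]))
E
```

```text
top 90 [329.18181818 213.29818182] [ 50  31  26  27 275] [ 0.53604748 -0.01298265  0.101     ]
scene 90 [285.47345133 174.60619469] [  0   0  30  28 452] [ 0.57668428 -0.10367333  0.101     ]
scene 90 [360.09340659 173.23260073] [ 54   0  46  25 546] [0.45780031 0.04400266 0.101     ]
scene 90 [324.6328125  181.04166667] [ 38   5  25  24 384] [ 0.532225   -0.01252785  0.101     ]
scene 90 [302.59550562 197.16853933] [20 27 17 12 89] [ 0.60337179 -0.02543979  0.101     ]
scene 90 [340.20792079 219.16831683] [ 57  48  18  13 101] [0.59758843 0.08381566 0.101     ]
scene 90 [370.44444444 233.5       ] [91 63  9 12 18] [0.5860847  0.16119609 0.101     ]
```

View pics/z.png

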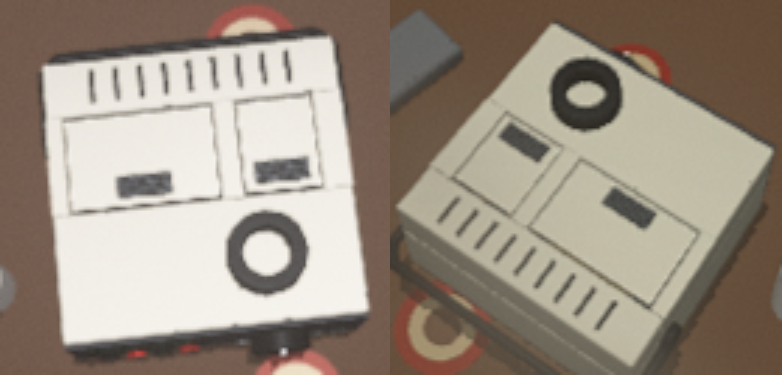

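Run:
```python
from h import *
T=cv2.imread("pics/top0.png");S=cv2.imread("pics/scene0.png")
for c,s in blobs(T,(276,180,348,200),130): print(c,s,cast("top",c,.101))
t=[c for c,s in blobs(T,(276,180,348,200),130) if 40<s[4]<200]
t.sort(key=lambda c:c[0])
if len(t)==2:
  for c,d in zip(t,((340.2,219.17),(302.6,197.17))): print(tri(ray("top",c),ray("scene",d)))
```

```text
[333.50458716 186.27522936] [ 49   3  18   8 109] [ 0.60064515 -0.02735532  0.101     ]
[287.71052632 191.23684211] [  3   8  18   8 114] [0.59469251 0.08190093 0.101     ]
(array([0.59564097, 0.0823359 , 0.09687077]), np.float64(0.0003173014375516155))
(array([ 0.60154686, -0.02741577,  0.09709258]), np.float64(0.00036681652032746515))
```

The pad centre is at about (0.596, 0.083, 0.099) and the meter yaw is about 3°. I'll shut the fingers and travel to above the pad, turning the jaw axis +20° to line up with the meter's y.

```bash
python3 -m handwheel '[[[0.5,-0.75,0,0.3],[0.5,-0.75,0,0.3],[0.5,-0.75,0,0.3],[0.5,-0.75,0,0.3],[0.5,-0.75,0,0.3],[0.5,-0.75,0,0.3],[0.5,-0.75,0,0.3],[0.5,-0.75,0,0.3]]]' 0 20
```

```text
time_s: 0.95
tcp_pos: [0.3585, 0.3978, 0.2216]
eef_rot: [-1.5, 89.6, -95.8]
contact_force: [-0.4, 0.7, 0.9]
gripper_width: 0.0292
```

```bash
python3 -m handwheel '[[[0.6,-0.8,0,0.2],[0.6,-0.8,0,0.2],[0.6,-0.8,0,0.2],[0.6,-0.8,0,0.2],[0.6,-0.8,0,0.2],[0.6,-0.8,0,0.2],[0.4,-0.6,0,0.1],[0,0,0,0]]]'
python3 - <<'E'
from h import *
from scipy.spatial.transform import Rotation as R
s=readout.get_state();M=R.from_euler('xyz',s['eef_rot'],degrees=True).as_matrix()
print(s['tcp_pos'],s['contact_force'],s['gripper_width']);print(M)
print("to go",(np.array([.596,.083,.099])-s['tcp_pos'])/.04, "jaw",np.degrees(np.arctan2(M[1,2],M[0,2])))
c=vision.get_calibration("wrist");cv2.imwrite("pics/w1.png",vision.capture("wrist"));cv2.imwrite("pics/t1.png",vision.capture("top"))
E
```

```text
time_s: 1.75
tcp_pos: [0.5238, 0.1682, 0.2212]
eef_rot: [-9.9, 89.6, -97.4]
contact_force: [-0.8, 0.2, -0.3]
gripper_width: 0.0004
[0.52381525 0.16816784 0.22118145] [-0.80172246  0.19961639 -0.26818797] 0.00043695928762952307
[[-8.93715717e-04  9.99044413e-01  4.36973844e-02]
 [-6.89328250e-03  4.36902089e-02 -9.99021345e-01]
 [-9.99975842e-01 -1.19405949e-03  6.84764875e-03]]
to go [ 1.80461886 -2.12919589 -3.05453613] jaw -87.49546807412345
```

View pics/w1.png

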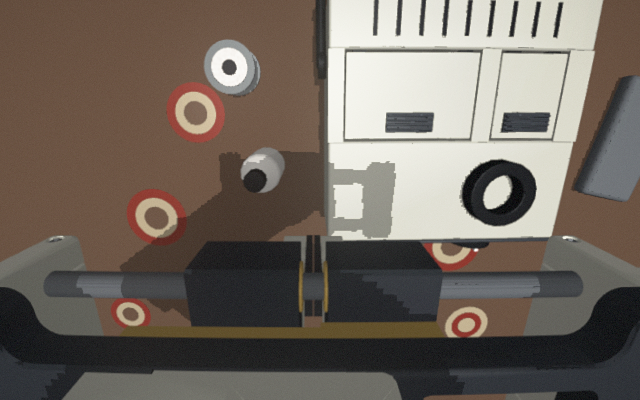

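The wrist view shows the battery hatch with its pad at about (410,122), the fuse pad at (525,122), the tape to the right, and the fingers shut. I'll cross-check the pad position in this view.

Run:
```python
from h import *
I=cv2.imread("pics/w1.png");s=readout.get_state()
for z in(.098,.101):
  for b in((375,105,445,137),(495,105,555,137)):
    for c,st in blobs(I,b,100): print(c,st,cast("wrist",c,z))
print(s['tcp_pos'])
```

```text
[410.27125 122.13625] [ 11   8  47  19 800] [0.59497995 0.08386201 0.098     ]
[524.94913295 121.99421965] [  6   8  49  19 865] [ 0.60079571 -0.02444772  0.098     ]
[410.27125 122.13625] [ 11   8  47  19 800] [0.59506487 0.08483874 0.101     ]
[524.94913295 121.99421965] [  6   8  49  19 865] [ 0.60081857 -0.02231527  0.101     ]
[0.52279959 0.17002706 0.2212264 ]
```

```bash
python3 -m handwheel '[[[0.6,-0.7,0,0.1],[0.6,-0.7,0,0.1],[0.6,-0.7,-0.3,0],[0.1,-0.1,-0.6,0],[0,0,-0.4,0],[0,0,0,0]]]'
```

```text
time_s: 2.45
tcp_pos: [0.5997, 0.0855, 0.1684]
eef_rot: [12.1, 89.7, -73.9]
contact_force: [-0.5, -0.1, 0.2]
gripper_width: 0.0003
```

```bash
python3 -m handwheel '[[[-0.1,-0.05,-0.5,0],[0,0,-0.5,0],[0,0,-0.3,0],[0,0,0,0],[0,0,0,0]]]'
python3 - <<'E'
from h import *
cv2.imwrite("pics/s2.png",cv2.resize(vision.capture("scene")[120:300,220:440],None,fx=3,fy=3))
s=readout.get_state();print(s['tcp_pos'],s['contact_force'])
E
```

```text
time_s: 2.95
tcp_pos: [0.5962, 0.0886, 0.1191]
eef_rot: [54.7, 89.6, -30.9]
contact_force: [-0.1, -0.0, -0.5]
gripper_width: 0.0004
[0.59621512 0.08858964 0.11915923] [-0.02649188  0.19137908  0.15036476]
```

View pics/s2.png

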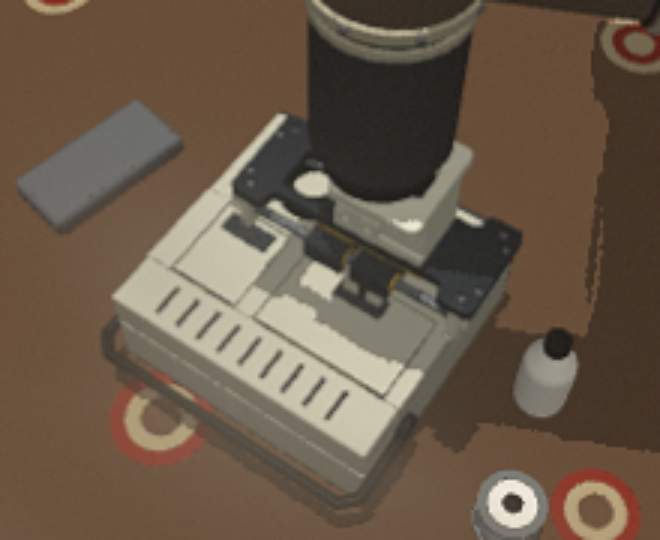

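The fingers hover just above the battery pad, with nothing else near them. I'll correct y and descend in small steps.

```bash
python3 -m handwheel '[[[0,-0.1,-0.2,0],[0,0,-0.1,0],[0,0,0,0]]]'; python3 -c "
from h import *
s=readout.get_state();print(s['tcp_pos'],s['contact_force'])"
```

```text
time_s: 3.3
tcp_pos: [0.5973, 0.0849, 0.1085]
eef_rot: [74.6, 89.5, -11.0]
contact_force: [0.5, -0.2, -0.3]
gripper_width: 0.0002
[0.59729457 0.08492931 0.1085064 ] [ 0.45872651 -0.2457951  -0.34972271]
```

```bash
python3 -m handwheel '[[[-0.03,0,-0.1,0],[0,0,-0.08,0],[0,0,0,0]]]'
```

```text
time_s: 3.6
tcp_pos: [0.5964, 0.0848, 0.1013]
eef_rot: [76.8, 89.4, -8.8]
contact_force: [-0.5, 0.5, 2.9]
gripper_width: 0.0006
```

Contact: 2.9 N at z≈0.101. I'll press on.

```bash
python3 -m handwheel '[[[0,0,-0.08,0],[0,0,-0.05,0]]]'
```

```text
time_s: 3.8
tcp_pos: [0.5962, 0.0848, 0.0972]
eef_rot: [76.2, 89.4, -9.3]
contact_force: [-3.6, 0.6, 6.9]
gripper_width: 0.0007
```

```bash
python3 -m handwheel '[[[0,0,-0.05,0],[0,0,-0.02,0]]]'
```

```text
time_s: 4.0
tcp_pos: [0.5962, 0.0848, 0.0968]
eef_rot: [75.2, 89.4, -10.4]
contact_force: [-5.5, 0.2, 9.8]
gripper_width: 0.0003
```

The height stopped changing while the force rose, so this is the firm stop past the click. I'll retreat quickly, up and forward of the hatch.

```bash
python3 -m handwheel '[[[0,0,0.5,0],[-0.3,0,0.9,0],[-0.4,0,0.9,0],[-0.4,0,0.9,0],[-0.6,0,0.8,0],[-0.6,0,0.6,0],[-0.6,0,0,0],[0,0,0,0]]]'
```

```text
time_s: 4.8
tcp_pos: [0.4752, 0.0837, 0.2865]
eef_rot: [75.7, 89.4, -9.9]
contact_force: [-0.2, -0.1, -0.4]
gripper_width: 0.0001
```

```bash
python3 -m handwheel '[[[0,0,0,0],[0,0,0,0],[0,0,0,0],[0,0,0,0],[0,0,0,0],[0,0,0,0],[0,0,0,0],[0,0,0,0]]]';python3 -m handwheel '[[[0,0,0,0],[0,0,0,0],[0,0,0,0],[0,0,0,0],[0,0,0,0],[0,0,0,0],[0,0,0,0],[0,0,0,0]]]'
python3 - <<'E'
from h import *
S=vision.capture("scene");T=vision.capture("top")
cv2.imwrite("pics/s3.png",np.vstack([S[130:310,200:440],T[120:260,180:440][:,:240]]).repeat(2,0)[:600].repeat(2,1)) if 0 else None
cv2.imwrite("pics/s3.png",cv2.resize(S[120:310,200:440],None,fx=3,fy=3)); cv2.imwrite("pics/t3.png",T)
E
```

```text
time_s: 5.6
tcp_pos: [0.4767, 0.0836, 0.2842]
eef_rot: [56.1, 89.5, -29.5]
contact_force: [0.5, 0.0, 0.1]
gripper_width: 0.0005
time_s: 6.4
tcp_pos: [0.4767, 0.0836, 0.2844]
eef_rot: [58.5, 89.5, -27.2]
contact_force: [0.3, -0.0, -0.1]
gripper_width: 0.0004
```

View pics/s3.png

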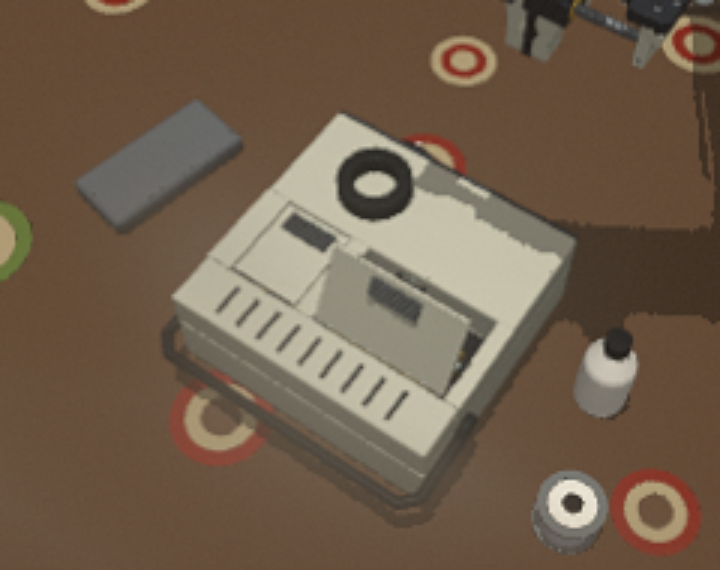

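View pics/t3.png

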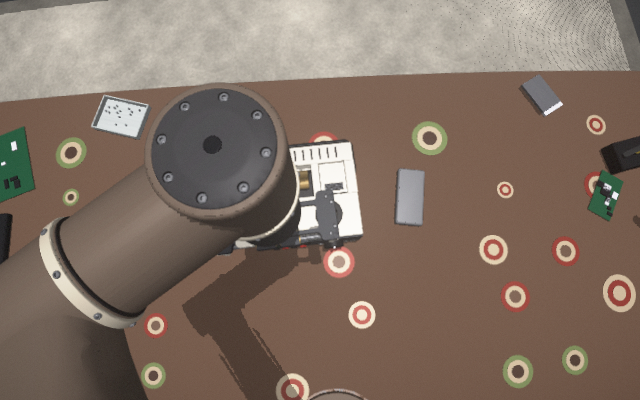

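The scene view shows the hatch swung up, the fuse door shut and everything else in place. I'll wait, then check that it's at rest and measure its angle.

```bash
python3 -m handwheel '[[[0,0,0,0],[0,0,0,0],[0,0,0,0],[0,0,0,0],[0,0,0,0],[0,0,0,0],[0,0,0,0],[0,0,0,0]]]';python3 -m handwheel '[[[0,0,0,0],[0,0,0,0],[0,0,0,0],[0,0,0,0],[0,0,0,0],[0,0,0,0],[0,0,0,0],[0,0,0,0]]]'
python3 - <<'E'
from h import *
S=vision.capture("scene");cv2.imwrite("pics/s4.png",S)
W=vision.capture("wrist");cv2.imwrite("pics/w4.png",W)
for c,s in blobs(S,(318,205,345,230),75): print("pad blob",c,s)
# where pad top & the front edge corners should be at each angle
yaw=np.radians(3.1);Rz=np.array([[np.cos(yaw),-np.sin(yaw),0],[np.sin(yaw),np.cos(yaw),0],[0,0,1]])
o=np.array([.5955,.0835,0])-Rz@np.array([.005,.045,0])
c=vision.get_calibration("scene");P=np.linalg.inv(c["pose"])
for a in(0,.9,1.0,1.15):
    def loc(u,w,y): # u ahead of hinge, w above
        return np.array([.065-u*np.cos(a)+w*np.sin(a)*1, .045+y, .094+u*np.sin(a)+w*np.cos(a)])
    out=[]
    for q in(loc(.06,.007,0),loc(.075,.002,.0595),loc(.075,.002,-.0595)):
        v=P[:3,:3]@(o+Rz@q)+P[:3,3]; p=cv2.projectPoints(np.array([[v[0],-v[1],-v[2]]]),np.zeros(3),np.zeros(3),c["intrinsics"],np.array(c["dist"]))[0].ravel(); out.append(p.round(1))
    print(a,out)
d=np.abs(S[120:310,200:440].astype(int)-cv2.imread("pics/scene0.png")[120:310,200:440]).max(2)
E
python3 - <<'E'
import cv2
cv2.imwrite('pics/s4z.png',cv2.resize(cv2.imread('pics/s4.png')[150:280,255:395],None,fx=4,fy=4))
E
```

```text
time_s: 7.3
tcp_pos: [0.4767, 0.0836, 0.2843]
eef_rot: [58.1, 89.5, -27.5]
contact_force: [0.5, -0.2, 0.8]
gripper_width: 0.0001
time_s: 8.1
tcp_pos: [0.4767, 0.0837, 0.2843]
eef_rot: [58.1, 89.5, -27.5]
contact_force: [-0.1, 0.0, -0.1]
gripper_width: 0.0006
pad blob [331.3220339  219.50847458] [ 5  8 17 14 59]
0 [array([340.6, 218.5]), array([365.5, 227.5]), array([323.4, 203.2])]
0.9 [array([334.3, 217.4]), array([360.7, 224.4]), array([315.7, 198.4])]
1.0 [array([333. , 218.4]), array([359.4, 225.5]), array([314.1, 199.3])]
1.15 [array([330.9, 220.4]), array([357.1, 227.7]), array([311.4, 201.2])]
```

View pics/s4z.png

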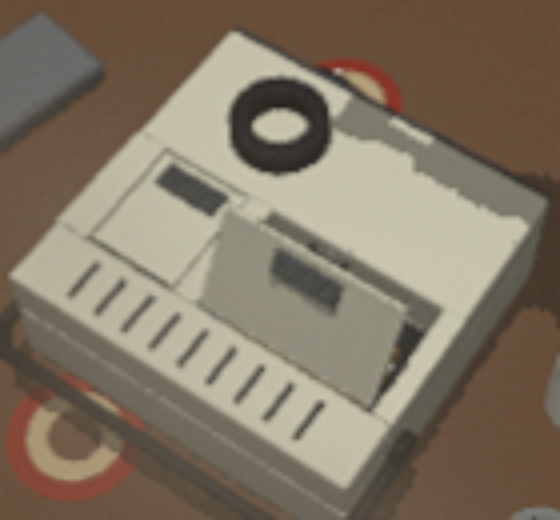

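View pics/w4.png

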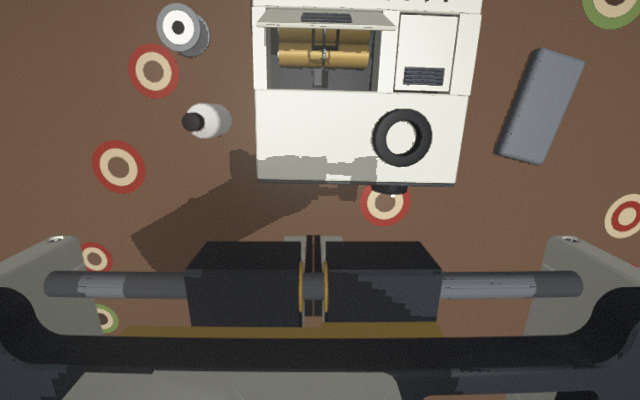

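In the scene view the pad is at (331.3, 219.5) and the front corners at about (312,202) and (357,226). These fit about 1.1 to 1.15 rad. The wrist view shows the open bay with its cells, the fuse door shut and the tape, spool, bottle and power bank in place.

Run:
```python
from h import *
from plant import close_job
a=cv2.imread("pics/s4.png");b=vision.capture("scene");s=cv2.imread("pics/scene0.png")
print("still:",np.abs(a[150:280,255:395].astype(int)-b[150:280,255:395]).max())
for n,(x0,y0,x1,y1) in dict(power=(222,150,283,198),tape=(308,165,342,195),spool=(375,274,405,303)).items():
    print(n,cv2.phaseCorrelate(*[np.float32(cv2.cvtColor(i[y0:y1,x0:x1],cv2.COLOR_BGR2GRAY)) for i in(s,b)]))
print(readout.get_state()['contact_force'])
print(close_job())
```

```text
still: 8
power ((-0.034283030689280736, 0.029562491998579077), 1.0364361082514126)
tape ((-0.196672892748591, 0.01599510227013745), 0.8638526542319191)
spool ((-0.016001557077325756, 0.009865086450876248), 0.9985133669111463)
[ 0.23247608 -0.10487781  0.87979252]
the job is handed in; nothing more can be done
None
```

I pressed the battery hatch's pad down once with the shut fingers, then drew the hand up and clear. The hatch swung open and stayed open, and I handed the job in at about 8 s.

- **Press:** contact came at z ≈ 0.101 m. The firm stop was at about 0.097 m with about 10 N, which is past the click.
- **Hatch:** in the scene view the pad and front corners match an opening of about 1.1–1.15 rad. Two pictures just before handing in differ only by noise, so it is at rest.
- **Surroundings:** the fuse door looks shut. The power bank, spool and tape shifted by less than 0.2 pixel in the scene view. I checked the meter and the bottle only by eye; both look unmoved.
- **Robot:** it stands clear of the meter. The last force reading was under 1 N, which is about sensor noise.
- **Small disagreements:** the cameras put the pad's height at about 97 mm, while contact came at about 101 mm as specified. The position readings varied by 1–4 mm between steps, and I corrected for this before pressing.

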